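# Open the storeroom tank valve and lock it open

## Robot

A 7-joint arm with a two-finger parallel gripper is mounted at the origin on the work surface. World frame = base frame: x ahead of the robot, y to its left, z up, the work surface at z = 0. Lengths are in m, angles in degrees, forces in N, time in s.
With the tool pointing down it reaches from about 0.425 to 0.875 m from the base axis. Payload 4.7 kg.
Tool frame: the origin (TCP) lies at the centre of the arm's flange, where the gripper is bolted on; the fingertips stand 182 mm ahead of it and the grasp point (between the pads) lies 164 mm ahead of it; z points along the fingers, y is the line along which they close (so a half turn about z gives the same grasp; the last joint's range is limited). The gripper opens to 87 mm and grips with 3 to 60 N. Pads are 19 mm wide; open, the fingers measure 117 mm over their backs; the gripper's body (75 mm by 190 mm) begins 51 mm behind the grasp point.
Start: joints at [0.808, 18.392, -4.016, 83.108, 1.295, 78.541, -3.26], TCP at [0.65, -0, 0.405] pointing down, gripper open.
Joint ranges: [-163.93, 163.93], [-17.29, 119.83], [-79.2, 71.16], [3.27, 140.29], [-89.18, 269.18], [5.43, 117.66], [-154.24, 154.24]. Speed limits (degrees/s): [147.25, 147.25, 180, 180, 180, 180, 180].

## Interface

Orientations are given as [roll, pitch, yaw] about the fixed x, y, z axes, in that order (R = Rz(yaw) Ry(pitch) Rx(roll)).
In Python, from cell import env gives the robot as it stands. The module is installed in compiled form; this text tells all that it offers.
- The arm moves only by the tool step_arm, never from a script. Its argument "steps" is one flat list of numbers, 5 for each row, row after row: the opening, from 0 (shut) to 1 (fully open), then the shift along the tool's x, y, z in mm, then the turn about the tool's z in degrees. In form: [grip, dx, dy, dz, roll, grip, dx, dy, dz, roll, ...]. A call has 1 to 12 rows; each row shifts and turns the commanded pose from where the row before left it, along the tool's axes as they then stand; what a row does not reach is not made up. A row lasts 1/8 s, in which the tool goes at most 62.5 mm and 10.7 degrees, less where a joint would pass 70% of its speed; a pose out of reach is approached as far as the arm can. A call with a gripper value outside its range is refused whole. The fingers move at their own pace and stop on an object; "grip_force" is the grip in N (left out, the last holds). Time passes only in rows, so rows that do not move let the fingers close. It gives the time, the measured TCP pose, the force, the opening and the grip force at its end, in the units of the state.
- env.get_obs(): the state, without advancing time (a new reading comes with each control period).
- env.read_camera(name): name is "scene" or "side" or "wrist"; returns a dict with "image" (400x640x3 uint8, red, green, blue), "camera_matrix" (3x3 intrinsics, pixels), "R" (3x3) and "t" (3): a world point X has camera coordinates R X + t. Camera axes: x right, y down, z forward; pixel columns grow to the right and rows downward; lengths in m; the calibration is good to about 2 mm. A picture is of the moment at which its call begins. There is no depth.
- env.sign_off(): hands the job in; it is judged then, once.
The state is a dict: "time_s": time; "qpos": joint angles; "joint_velocities": joint speeds; "effort": joint torques, N m; "tool_pos": TCP position; "tool_rot": TCP orientation; "force": force on the tool from outside, world axes, zero at the start; "wrist_torque": the same for the moment, N m; "grip_width": finger opening in m; "grasp_force": force on a finger pad.
Only numpy, scipy, OpenCV 4.12 (cv2) and the standard library are available. Lean on these libraries where they do the work, as an engineer would, in place of code of your own. Each camera call takes 0.05 s, during which the arm holds its last target. There are 200 camera calls.

## Task

First lift the yellow stem lock up and off the rail it hangs on, lay it flat on the bench with its handle up, and let go of it. Then open the valve fully by turning its red handwheel counterclockwise; the wheel climbs as it turns. Last, take the lock again by its handle, slide its fork around the stem beneath the wheel, fully home and flat on the valve's ledge, and leave it there, without shoving about or knocking over the goods on the bench.

Things in the scene. Friction and masses are not known exactly. Their poses are not given: they have to be found in the camera images.
- valve_seat (a point): On the fixed valve station: on the vertical stem axis at the top face of its flat aluminium ledge, 105 mm above the bench. x level, z up. The ledge runs from 135 before the stem (-x) to 30 beyond it (+x), 66 wide. Below: brass valve body and a grey foot plate, x -130 to 70, 140 wide, 12 high. The steel stem is 16 in diameter.
- wheel_centre (a point): Centre of the red handwheel at mid-rim height; climbs and turns with it; 30 mm above the ledge when closed. Rim: round bar 12 thick on a circle of radius 59 (130 overall). Three spokes 9 thick at 0, 120, 240 degrees from this point's x axis; open between hub (radius 16) and rim. Hub's underside 27 below this point, only 3 above the ledge when closed (too low for the lock); top nut ends 14 above.
- valve_wheel (a joint): Turn of the handwheel in rad: 0 closed, 2.5 fully open at a hard stop, growing counterclockwise seen from above. Wheel and stem rise 6.37 mm per rad (16 mm in all). About 0.12 N m to turn; stays where it is left.
- rail_mid (a point): Middle of the fixed rail: level steel bar 10 mm thick along this point's y axis, its axis 125 above the bench, on two blue posts 85 to either side, each on a foot 30 wide. Between the feet the bench is free from the front (-x) to 50 beyond the rail.
- lock_head (a point): Centre of the handle head of the loose yellow stem lock (about 0.35 kg). x points to its fork, y across, z up as it hangs or lies. Head 26 mm along x, 32 along y, top 11 above this point; the lock's flat underside 45 below. The head is a downward hook over the rail: wall at x -13 to -7 down to the plate, lip at x 7 to 13 ending 11 below this point, groove 14 wide, roof 3 above this point.
- lock: The same lock, origin at its underside below the head. Plate 8 mm thick, 56 wide, x -60 to 118; dark steel weight on the tail, x -60 to -30, 56 wide, top 24 up. Balances under the head. To unhook: raise it 22 (14 to 30), draw it along its -x until the lip is past the rail (30 or more; 150 brings the fork clear too), lower it.
- lock_slot (a point): Point of the lock's fork where the stem axis sits when fully home: 90 mm ahead of the head centre along x, half-way through the 8 thick plate. The slot is 26 wide, open at the fork tips 28 ahead of this point; its closed end is 8 behind this point. Axes as the head's.
- jar_mid (a point): Centre (half-way up) of a bystander to leave alone: red squat jar with yellow cap, 68 diameter, 60 tall (mm).
- tub_mid (a point): Centre (half-way up) of a bystander to leave alone: white tub, 98 diameter, 90 tall (mm).
- oil_mid (a point): Centre (half-way up) of a bystander to leave alone: amber oil bottle, 68 diameter, 200 tall (mm).
- sauce_mid (a point): Centre (half-way up) of a bystander to leave alone: red sauce bottle, 64 diameter, 190 tall (mm).
- packet_mid (a point): Centre (half-way up) of a bystander to leave alone: white paper packet, 70 x 100 x 50 tall (mm).
There are look-alikes about, which are no part of the job. Of the things shaped like the lock, the yellow one is meant.

How it is judged:
By the outcome, as a careful person would: the job done as asked, in the order asked, and still so for the second after the job is handed in, with the robot touching nothing.
It also fails if it takes over 72 s, if anything falls off the work surface, if the arm or the gripper's body presses on something with over 40 N, if the wrist force passes 120 N, or if a joint passes its speed limit or range.

## Working session

There is one attempt and no reset: what is moved stays moved. The work goes in short steps, Python scripts to look and compute and a tool call to move; the robot and the scene stay as the last step left them, time stands still between calls to the robot, and variables do not carry over. Pictures are saved under pics/ and viewed, at most 12 in all, crops included, and the job is handed in when it is done.

Besides the shell and the picture viewer there is one more tool, called after "Emit:" by a JSON object that holds its "name" and its "arguments", one argument or row to a line. step_arm: Moves the arm, as the interface text tells. Its arguments: {"type":"object","properties":{"steps":{"type":"array","items":{"type":"number"}},"grip_force":{"type":"number"}},"required":["steps"]}

```bash
mkdir -p pics; python3 - <<'E'
from cell import env
import cv2,pickle,numpy as np
d={}
for n in("scene","side","wrist"):
    c=env.read_camera(n);d[n]=c;cv2.imwrite(f"pics/{n}0.png",c["image"][:,:,::-1])
    print(n,np.round(-c["R"].T@c["t"],3),np.round(c["R"][2],2))
pickle.dump(d,open("c0.pkl","wb"))
o=env.get_obs();print({k:np.round(v,3) for k,v in o.items()})
a=np.vstack([d["scene"]["image"],d["side"]["image"]])
E
```

```text
scene [1.461 0.24  1.025] [-0.7  -0.19 -0.69]
side [ 0.283 -0.755  0.859] [ 0.27  0.67 -0.69]
wrist [0.65  0.072 0.385] [-0.   -0.27 -0.96]
{'time_s': np.float64(0.15), 'qpos': array([ 0.805, 18.431, -4.016, 83.159,  1.295, 78.542, -3.259]), 'joint_velocities': array([-0.099, -0.197, -0.057, -0.087, -0.026, -0.014, -0.069]), 'effort': array([ 0.0000e+00, -4.9179e+01, -4.0400e-01, -3.1288e+01, -6.4000e-02,
        4.0000e-02,  0.0000e+00]), 'tool_pos': array([ 0.65 , -0.   ,  0.404]), 'tool_rot': array([-1.79914e+02,  5.00000e-03,  9.00060e+01]), 'force': array([ 0.647, -0.069,  0.062]), 'wrist_torque': array([ 0.029, -0.053, -0.02 ]), 'grasp_force': np.float64(0.0), 'grip_width': np.float64(0.087)}
```

View pics/scene0.png

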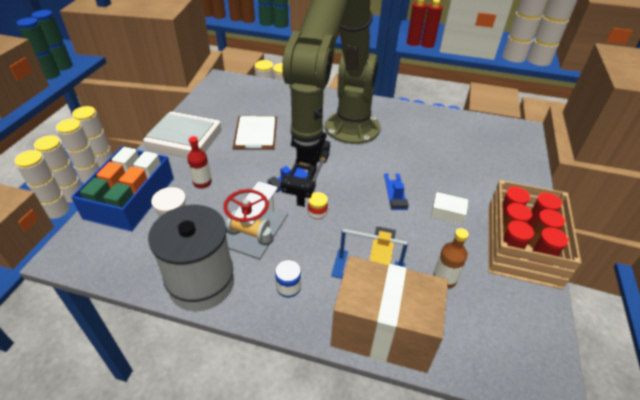

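View pics/side0.png

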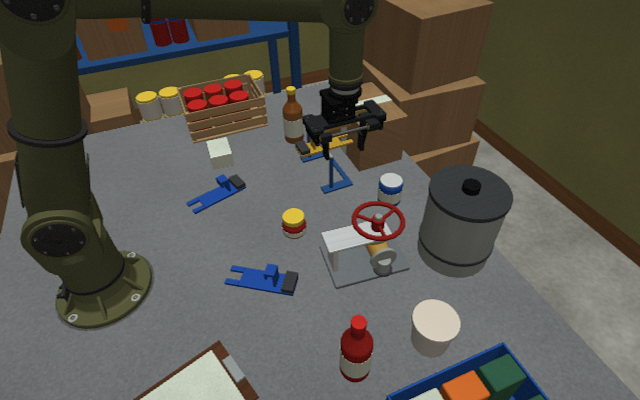

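Side view: yellow lock under the gripper (~325,150), partly hidden. Scene view: yellow at (382,247) hanging on the blue-post rail (342–406, 235). Blue look-alikes lie at scene (395,190) and (295,180), or side (215,192) and (262,280). The yellow one is meant. Next, rough positions by rays.

```bash
cat > h.py <<'E'
import cv2,pickle,numpy as np
def ray(c,u,v):
    d=c["R"].T@np.linalg.inv(c["camera_matrix"])@np.array([u,v,1.]);return -c["R"].T@c["t"],d
def plane(c,u,v,z):
    o,d=ray(c,u,v);return o+d*(z-o[2])/d[2]
def proj(c,X):
    p=c["camera_matrix"]@(c["R"]@np.array(X)+c["t"]);return p[:2]/p[2]
def tri(c1,p1,c2,p2):
    o1,d1=ray(c1,*p1);o2,d2=ray(c2,*p2)
    s=np.linalg.lstsq(np.array([d1,-d2]).T,o2-o1,rcond=None)[0]
    a,b=o1+d1*s[0],o2+d2*s[1];return (a+b)/2,np.linalg.norm(a-b)
def blobs(im,lo,hi,amin=60):
    h=cv2.cvtColor(im,cv2.COLOR_RGB2HSV);m=cv2.inRange(h,np.array(lo),np.array(hi))
    n,l,s,c=cv2.connectedComponentsWithStats(m)
    return m,[(s[i],c[i],l==i) for i in range(1,n) if s[i][4]>=amin]
E
python3 - <<'E'
from h import *
d=pickle.load(open("c0.pkl","rb"));s,e=d["scene"],d["side"]
P=lambda *a:print(np.round(a[0],3),a[1])
for (u,v,z,t) in[(343,231,.125,'railL'),(406,236,.125,'railR'),(246,207,.135,'wheel'),(382,247,.12,'lock'),(317,197,.06,'jarcap'),(172,195,.09,'tub'),(195,143,.19,'sauce'),(461,238,.2,'oil'),(452,202,.05,'packet'),(288,270,.06,'bluecap')]:P(plane(s,u,v,z),t)
print()
for (u,v,z,t) in[(378,220,.135,'wheel'),(293,216,.06,'jarcap'),(436,322,.09,'tub'),(358,322,.19,'sauce'),(291,90,.2,'oil'),(218,148,.05,'packet'),(332,158,.125,'railnear'),(390,182,.06,'bluecap')]:P(plane(e,u,v,z),t)
a=cv2.resize(s["image"][190:300,310:490],None,fx=4,fy=4,interpolation=3)
cv2.imwrite("pics/crop1.png",a[:,:,::-1])
E
```

```text
[0.666 0.111 0.125] railL
[0.633 0.28  0.125] railR
[ 0.667 -0.174  0.135] wheel
[0.687 0.223 0.12 ] lock
[ 0.492 -0.011  0.06 ] jarcap
[ 0.645 -0.43   0.09 ] tub
[ 0.502 -0.408  0.19 ] sauce
[0.669 0.409 0.2  ] oil
[0.377 0.406 0.05 ] packet
[ 0.789 -0.008  0.06 ] bluecap

[ 0.663 -0.176  0.135] wheel
[ 0.5   -0.011  0.06 ] jarcap
[ 0.658 -0.441  0.09 ] tub
[ 0.481 -0.427  0.19 ] sauce
[0.649 0.393 0.2  ] oil
[0.381 0.392 0.05 ] packet
[0.665 0.102 0.125] railnear
[0.808 0.005 0.06 ] bluecap
```

View pics/crop1.png

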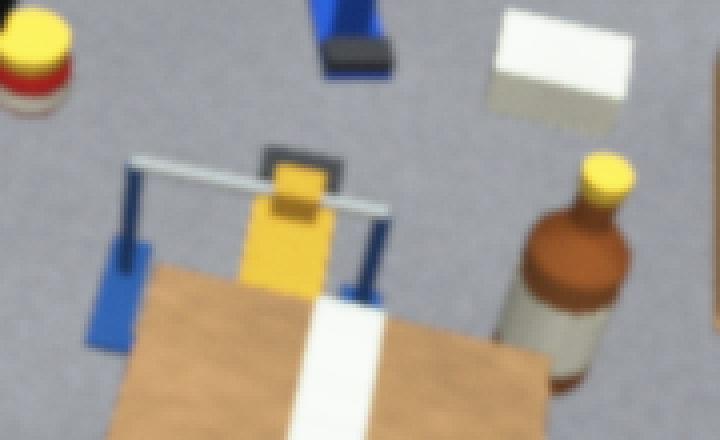

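Confirmed: the yellow hook-lock hangs on the rail, with its dark tail weight toward the robot at crop (300,160). Now I'll move the wrist camera over it.

Emit:
{"name": "step_arm", "arguments": {
  "steps": [1,40,-6,-9,-2,1,40,-6,-9,-2,1,40,-6,-9,-2,1,40,-6,-9,-2,1,40,-6,-9,-2,1,0,0,0,0,1,0,0,0,0]
}}

```text
time_s: 1.02
tool_pos: [0.6063, 0.1966, 0.4493]
tool_rot: [-180.0, 0.1, 100.0]
force: [-0.2, 0.0, -0.3]
grip_width: 0.0868
grasp_force: 0.0
```

```bash
python3 - <<'E'
from cell import env
from h import *
d={}
for n in("scene","side","wrist"):
    d[n]=env.read_camera(n)
pickle.dump(d,open("c1.pkl","wb"))
a=np.hstack([d["wrist"]["image"]])
cv2.imwrite("pics/wrist1.png",a[:,:,::-1])
o=env.get_obs();print(o["time_s"],np.round(o["tool_pos"],4),np.round(o["tool_rot"],2),np.round(o["force"],2))
E
```

```text
1.175 [0.6067 0.1954 0.4492] [-1.7996e+02  6.0000e-02  9.9840e+01] [ 0.14 -0.19  0.18]
```

View pics/wrist1.png

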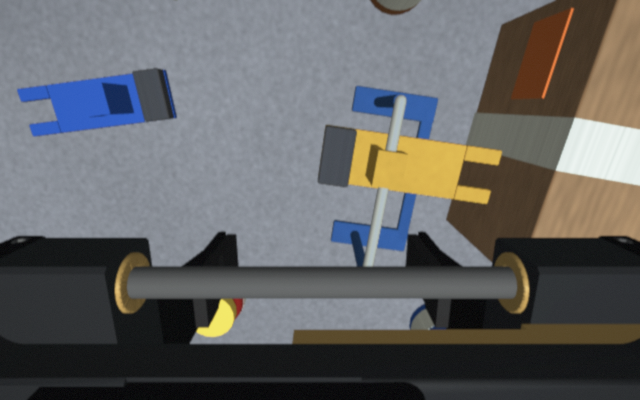

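Wrist view: lock with weight at (337,155), head about (390,165), fork tips (500,157) and (490,197), rail from (400,100) to (370,265). A blue look-alike lies at (95,100). Now I'll measure these more finely.

```bash
python3 - <<'E'
from h import *
d=pickle.load(open("c1.pkl","rb"));w=d["wrist"]
im=w["image"];m,b=blobs(im,(18,110,110),(30,255,255),100)
for s,c,k in b:
    if s[1]<230 and s[1]>90:
        pts=np.argwhere(k)[:,::-1]
        q=np.array([plane(w,u,v,.090)[:2] for u,v in pts])
        r=cv2.minAreaRect((q*1000).astype(np.float32));print(s,np.round(r[0]),np.round(r[1]),r[2])
        print(np.round(cv2.boxPoints(r)))
for t,u,v,z in[('rail a',400,100,.125),('rail b',370,265,.125),('tip1',500,150,.09),('tip2',489,204,.09),('tail1',327,125,.106),('tail2',320,184,.106),('bluetail',170,70,.024),('bluetail2',175,117,.024),('bluefork',18,90,.008),('boxcorner',447,218,.1)]:print(t,np.round(plane(w,u,v,z)*1000))
c=cv2.resize(im[80:280,300:520],None,fx=3,fy=3,interpolation=2);cv2.imwrite("pics/crop2.png",c[:,:,::-1])
E
```

```text
[ 348  130  154   75 6705] [706. 224.] [148.  57.] 1.5471835136413574
[[631. 250.]
 [632. 193.]
 [780. 197.]
 [779. 254.]]
rail a [659. 281. 125.]
rail b [666. 125. 125.]
tip1 [776. 254.  90.]
tip2 [782. 198.  90.]
tail1 [602. 249. 106.]
tail2 [605. 192. 106.]
bluetail [420. 274.  24.]
bluetail2 [428. 223.  24.]
bluefork [237. 221.   8.]
boxcorner [739. 178. 100.]
```

View pics/crop2.png

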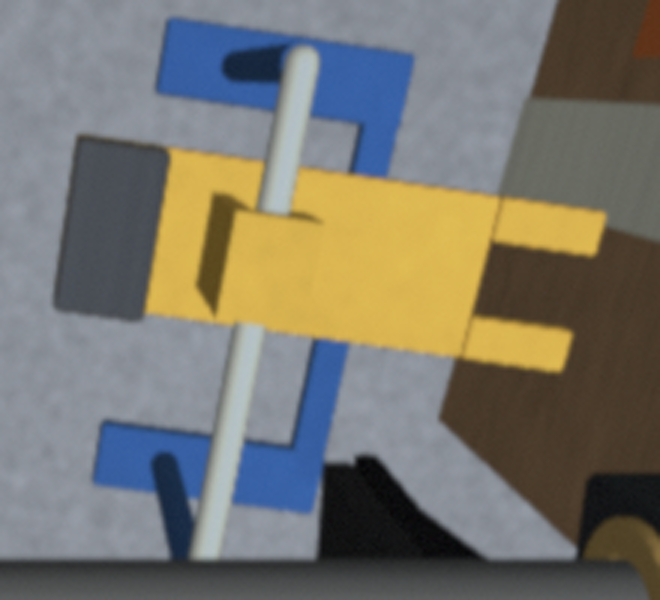

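The yellow blob on z=0.09 measures 148×57 mm, against 148×56 given, so the lock head is at about (0.662, 0.222) with yaw about 2°. That agrees with the rail line. Next I'll check the box clearance and measure the valve.

```bash
python3 - <<'E'
from h import *
d=pickle.load(open("c1.pkl","rb"));w,s,e=d["wrist"],d["scene"],d["side"]
R=lambda x:np.round(np.array(x)*1000)
print('box bottom',R(plane(w,447,218,0)),R(plane(w,505,25,0)))
for z in(.1,.15,.2,.25):print('top corner z',z,R(plane(s,349,256,z)),R(plane(s,447,279,z)))
print('pot knob',[R(plane(s,187,228,z)) for z in(.15,.2,.25)],[R(plane(e,471,185,z)) for z in(.15,.2,.25)])
# wheel red ring
for n,c in(("scene",s),("side",e)):
    h=cv2.cvtColor(c["image"],cv2.COLOR_RGB2HSV)
    m=cv2.inRange(h,np.array((0,130,60)),np.array((6,255,255)))|cv2.inRange(h,np.array((174,130,60)),np.array((180,255,255)))
    nn,l,st,ce=cv2.connectedComponentsWithStats(m)
    p=proj(c,(.665,-.175,.135));print(n,'proj',p)
    for i in range(1,nn):
        if st[i][4]>80 and np.hypot(*(ce[i]-p))<30:
            pts=np.argwhere(l==i)[:,::-1]
            q=np.array([plane(c,u,v,.135)[:2]*1000 for u,v in pts],np.float32)
            hull=cv2.convexHull(q);print(st[i],cv2.minEnclosingCircle(q),cv2.fitEllipse(hull))
a=np.vstack([cv2.resize(s["image"][170:265,205:305],(500,475),interpolation=2)])
b=cv2.resize(e["image"][190:290,310:415],(500,475),interpolation=2)
a=np.hstack([a[:, :400],b[:,:400]]) if 0 else cv2.resize(np.hstack([a,b]),(800,380))
cv2.imwrite("pics/valve.png",a[:,:,::-1])
E
```

```text
box bottom [783. 151.   0.] [786. 389.   0.]
top corner z 0.1 [726. 143. 100.] [726. 401. 100.]
top corner z 0.15 [766. 149. 150.] [766. 392. 150.]
top corner z 0.2 [806. 154. 200.] [805. 383. 200.]
top corner z 0.25 [845. 159. 250.] [845. 375. 250.]
pot knob [array([ 799., -286.,  150.]), array([ 837., -256.,  200.]), array([ 875., -226.,  250.])] [array([ 932., -175.,  150.]), array([ 887., -216.,  200.]), array([ 841., -256.,  250.])]
scene proj [245.80977459 206.4227709 ]
[224 190  44  32 396] ((658.1280517578125, -178.9176788330078), 64.68695068359375) ((658.8710327148438, -178.54693603515625), (123.240966796875, 127.4764633178711), 130.91868591308594)
side proj [378.45576646 219.48751785]
[352 201  53  40 813] ((663.3779296875, -174.32240295410156), 66.02558898925781) ((663.7685546875, -174.75474548339844), (125.9450912475586, 131.635498046875), 146.60037231445312)
```

View pics/valve.png

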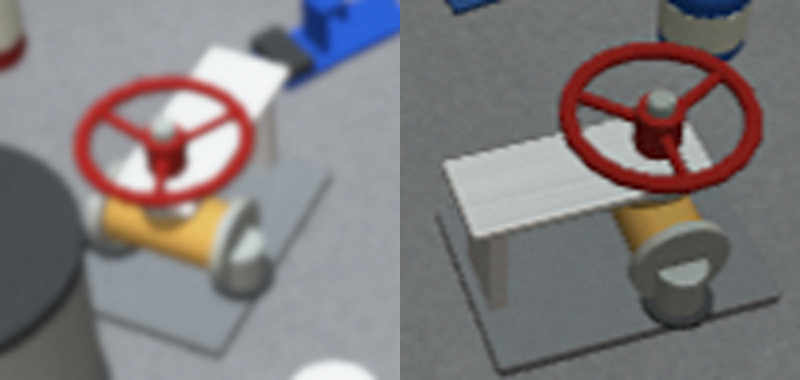

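The wheel is centred at about (0.661, -0.176) with radius about 65 mm, which matches. The ledge points toward the robot. Now the lock: align over the head first, then descend.

Emit:
{"name": "step_arm", "arguments": {
  "steps": [1,0,0,0,8,1,12,28,20,0,1,12,28,30,0,1,0,0,30,0,1,0,0,30,0,1,0,0,0,0],
  "grip_force": 25
}}

```text
time_s: 1.92
tool_pos: [0.6609, 0.2215, 0.3362]
tool_rot: [-179.7, 0.1, 91.9]
force: [0.4, -1.3, -0.3]
grip_width: 0.087
grasp_force: 0.0
```

```bash
python3 - <<'E'
from cell import env
from h import *
w=env.read_camera("wrist");pickle.dump(w,open("w2.pkl","wb"))
o=env.get_obs();print(o["time_s"],np.round(o["tool_pos"],4),np.round(o["tool_rot"],2),np.round(o["force"],2))
m,b=blobs(w["image"],(18,110,60),(30,255,255),100)
for s,c,k in b:
    q=np.array([plane(w,u,v,.090)[:2]*1000 for u,v in np.argwhere(k)[:,::-1]],np.float32)
    r=cv2.minAreaRect(q);print(s,np.round(r[0],1),np.round(r[1]),r[2])
cv2.imwrite("pics/w2.png",w["image"][:,:,::-1])
E
```

```text
1.975 [0.6615 0.2219 0.3387] [-1.7987e+02  7.0000e-02  9.1910e+01] [ 0.54 -0.19  0.36]
[  239   169   262    93 14882] [691.9 218. ] [177.  68.] 1.95816171169281
[ 114  253   35   61 1037] [517.9 159.4] [53. 23.] 78.47662353515625
[ 495  253   35   61 1027] [802.8 169.8] [23. 53.] 15.37890338897705
[ 294  324  346   20 5317] [774.4 125.4] [268.  17.] 2.1868364810943604
```

View pics/w2.png

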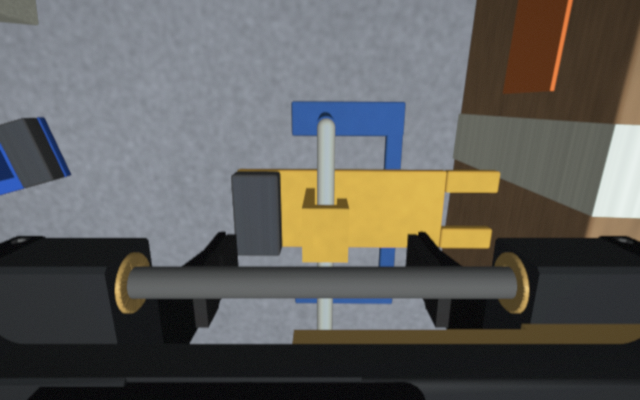

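The head is centred between the fingers at (325,230) and the rail is square to the gripper. Descending and gripping.

Emit:
{"name": "step_arm", "arguments": {
  "steps": [1,0,0,15,0,1,0,0,15,0,1,0,0,14,0,1,0,0,0,0,0.1,0,0,0,0,0.1,0,0,0,0,0.1,0,0,0,0,0.1,0,0,0,0,0.1,0,0,0,0,0.1,0,0,0,0],
  "grip_force": 30
}}

```text
time_s: 3.22
tool_pos: [0.6613, 0.2231, 0.2958]
tool_rot: [180.0, 0.0, 92.0]
force: [0.6, 0.4, 1.1]
grip_width: 0.0348
grasp_force: 0.0
```

Emit:
{"name": "step_arm", "arguments": {
  "steps": [0.1,0,0,0,0,0.1,0,0,0,0,0.1,0,0,0,0,0.1,0,0,0,0],
  "grip_force": 30
}}

```text
time_s: 3.72
tool_pos: [0.6613, 0.2231, 0.2958]
tool_rot: [180.0, 0.0, 92.0]
force: [-0.2, 0.9, 0.0]
grip_width: 0.0257
grasp_force: 30.0
```

Gripped at 25.7 mm. Raise 22 mm and draw back.

Emit:
{"name": "step_arm", "arguments": {
  "steps": [0.1,0,0,-11,0,0.1,0,0,-11,0,0.1,0,0,0,0,0.1,0,-15,0,0,0.1,0,-20,0,0,0.1,0,-25,0,0,0.1,0,-25,0,0,0.1,0,-25,0,0,0.1,0,-25,0,0,0.1,0,0,20,0,0.1,0,0,20,0,0.1,0,0,0,0],
  "grip_force": 30
}}

```text
time_s: 5.22
tool_pos: [0.5256, 0.218, 0.2763]
tool_rot: [-179.8, 0.1, 92.0]
force: [-0.4, 0.6, -3.6]
grip_width: 0.0258
grasp_force: 30.0
```

Emit:
{"name": "step_arm", "arguments": {
  "steps": [0.1,0,0,20,0,0.1,0,0,20,0,0.1,0,0,15,0,0.1,0,0,4,0,0.1,0,0,2,0,0.1,0,0,0,0],
  "grip_force": 30
}}

```text
time_s: 5.98
tool_pos: [0.5267, 0.2185, 0.2174]
tool_rot: [179.9, -0.0, 92.0]
force: [0.4, 1.0, -3.1]
grip_width: 0.0258
grasp_force: 30.0
```

Emit:
{"name": "step_arm", "arguments": {
  "steps": [0.1,0,0,2,0,0.1,0,0,1,0,0.1,0,0,0,0],
  "grip_force": 30
}}

```text
time_s: 6.35
tool_pos: [0.5264, 0.2184, 0.2138]
tool_rot: [180.0, 0.0, 92.0]
force: [-0.2, -0.2, -3.8]
grip_width: 0.0261
grasp_force: 30.0
```

Emit:
{"name": "step_arm", "arguments": {
  "steps": [0.1,0,0,1,0,0.1,0,0,1,0,0.1,0,0,0,0],
  "grip_force": 30
}}

```text
time_s: 6.72
tool_pos: [0.5265, 0.2184, 0.2138]
tool_rot: [180.0, 0.0, 92.0]
force: [-4.9, -2.9, 9.6]
grip_width: 0.0256
grasp_force: 30.0
```

On the bench (upward force). Release and rise.

Emit:
{"name": "step_arm", "arguments": {
  "steps": [1,0,0,-1,0,1,0,0,0,0,1,0,0,0,0,1,0,0,0,0,1,0,0,0,0,1,0,0,-10,0,1,0,0,-40,0,1,0,0,-60,0,1,0,0,-60,0,1,0,0,-60,0,1,0,0,0,0]
}}

```text
time_s: 8.1
tool_pos: [0.527, 0.219, 0.4498]
tool_rot: [179.3, -0.2, 92.0]
force: [-0.8, 0.1, -0.8]
grip_width: 0.087
grasp_force: 0.0
```

```bash
python3 - <<'E'
from cell import env
from h import *
w=env.read_camera("wrist");pickle.dump(w,open("w3.pkl","wb"))
o=env.get_obs();print(o["time_s"],np.round(o["tool_pos"],4),np.round(o["tool_rot"],2),np.round(o["force"],2),np.round(o["qpos"],1))
m,b=blobs(w["image"],(18,110,60),(30,255,255),300)
for s,c,k in b:
    q=np.array([plane(w,u,v,.008)[:2]*1000 for u,v in np.argwhere(k)[:,::-1]],np.float32)
    r=cv2.minAreaRect(q);print(s,np.round(r[0],1),np.round(r[1]),r[2])
s=env.read_camera("scene");e=env.read_camera("side")
pickle.dump((s,e),open("se3.pkl","wb"))
R=lambda x:np.round(np.array(x)*1000)
print('ledge scene',R(plane(s,258,181.2,.105)),R(plane(s,277.5,187,.105)))
print('ledge side',R(plane(e,321,232.6,.105)),R(plane(e,330.5,252.4,.105)))
E
```

```text
8.15 [0.5266 0.2186 0.4463] [ 1.7966e+02 -1.2000e-01  9.2010e+01] [-0.28 -0.58 -0.73] [-14.2   8.1 -12.2  91.    1.8  80.7 -24.6]
[ 292  145  120   44 4603] [568.8 219.3] [149.  55.] 1.9263912439346313
[ 114  253   35   61 1047] [274.8  48. ] [97. 42.] 78.83867645263672
[ 495  253   35   61 1018] [803.4  63.1] [43. 99.] 15.425114631652832
[ 269  321  371   24 5891] [734.2 -17.7] [541.  38.] 1.5607422590255737
ledge scene [ 524. -195.  105.] [ 531. -128.  105.]
ledge side [ 531. -134.  105.] [ 528. -199.  105.]
```

The lock lies flat at head (0.525, 0.2175), yaw 2° (149×55 blob). Ledge end, midpoint about (0.529, -0.164), gives a valve yaw near -5° and length of 133 against 135 given. Now over to the wheel.

Emit:
{"name": "step_arm", "arguments": {
  "steps": [1,-50,15,0,0,1,-50,15,0,0,1,-50,15,0,0,1,-50,15,0,0,1,-50,15,0,0,1,-50,15,0,0,1,-50,15,0,0,1,-49,14,0,0,0.3,0,0,0,0,0.3,0,0,0,0]
}}

```text
time_s: 9.5
tool_pos: [0.6591, -0.1758, 0.4406]
tool_rot: [-179.8, -0.1, 92.0]
force: [0.2, 1.0, 0.1]
grip_width: 0.074
grasp_force: 0.0
```

```bash
python3 - <<'E'
from cell import env
from h import *
w=env.read_camera("wrist");pickle.dump(w,open("w4.pkl","wb"))
o=env.get_obs();print(o["time_s"],np.round(o["tool_pos"],4),np.round(o["tool_rot"],2),np.round(o["qpos"],1))
h=cv2.cvtColor(w["image"],cv2.COLOR_RGB2HSV)
m=cv2.inRange(h,np.array((0,130,50)),np.array((6,255,255)))|cv2.inRange(h,np.array((174,130,50)),np.array((180,255,255)))
n,l,st,ce=cv2.connectedComponentsWithStats(m)
i=1+np.argmax(st[1:,4]);q=np.array([plane(w,u,v,.135)[:2]*1000 for u,v in np.argwhere(l==i)[:,::-1]],np.float32)
c,r=cv2.minEnclosingCircle(q);print(st[i],c,r)
d=q-np.array(c);rr=np.hypot(*d.T);a=np.degrees(np.arctan2(d[:,1],d[:,0]))
k=(rr>28)&(rr<48);print(np.histogram(a[k],36,(-180,180)))
cv2.imwrite("pics/w4.png",w["image"][:,:,::-1])
E
```

```text
9.55 [ 0.6593 -0.1748  0.4412] [-1.7987e+02 -1.0000e-01  9.2090e+01] [10.4 21.5  3.1 74.9 -1.2 83.8 15.5]
[ 252  117  149  146 7007] (661.60498046875, -177.81478881835938) 65.51636505126953
(array([  0,   0,   0,   0,   0,   0,   0, 128,  46,   0,   0,   0,   0,
         0,   0,   0,   0,   0,   0, 120,  82,   0,   0,   0,   0,   0,
         0,   0,   0,   0,   5, 166,  25,   0,   0,   0]), array([-180., -170., -160., -150., -140., -130., -120., -110., -100.,
        -90.,  -80.,  -70.,  -60.,  -50.,  -40.,  -30.,  -20.,  -10.,
          0.,   10.,   20.,   30.,   40.,   50.,   60.,   70.,   80.,
         90.,  100.,  110.,  120.,  130.,  140.,  150.,  160.,  170.,
        180.]))
```

View pics/w4.png

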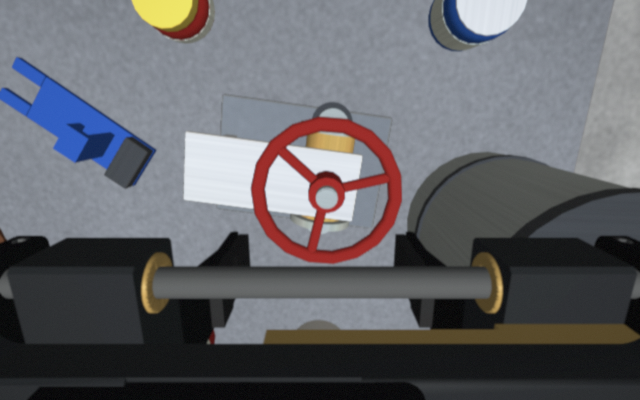

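Wheel centre (0.661, -0.177), radius 65.5; spokes at about 17°, 136° and -104°. The pot on the right, with its edge at (410,200), needs a clearance check.

```bash
python3 - <<'E'
from h import *
w=pickle.load(open("w4.pkl","rb"));s,e=pickle.load(open("se3.pkl","rb"))
k,err=tri(s,(187,228),e,(471,185));print('knob',k,err)
k,err=tri(s,(187,237),e,(471,193));print('lid c',k,err)
# lid ellipse extents, side view: u 426..511 at v~205 ; scene: u 149..230
for z in(.16,.18,.2,.22):
    print(z,[np.round(plane(e,u,v,z)*1000)[:2] for u,v in((427,203),(511,207),(469,170),(465,243))],[np.round(plane(s,u,v,z)*1000)[:2] for u,v in((149,240),(230,245))])
print([np.round(plane(w,411,215,z)*1000) for z in(0,.1,.2)])
E
```

```text
knob [ 0.85965835 -0.23898061  0.229106  ] 0.0009858314594497417
lid c [ 0.86632409 -0.24048213  0.20286991] 0.0005133373672715831
0.16 [array([ 786., -194.]), array([ 960., -285.]), array([ 956., -132.]), array([ 791., -334.])] [array([ 872., -353.]), array([ 827., -149.])]
0.18 [array([ 771., -210.]), array([ 941., -299.]), array([ 936., -150.]), array([ 777., -346.])] [array([ 886., -339.]), array([ 842., -140.])]
0.2 [array([ 757., -226.]), array([ 922., -312.]), array([ 917., -168.]), array([ 762., -358.])] [array([ 900., -326.]), array([ 857., -131.])]
0.22 [array([ 742., -242.]), array([ 902., -326.]), array([ 898., -186.]), array([ 748., -370.])] [array([ 913., -312.]), array([ 871., -122.])]
[array([ 776., -237.,    0.]), array([ 747., -205.,  100.]), array([ 719., -174.,  200.])]
```

Pot edge is at x of about 0.765 and its lid at 0.20, so I'll turn the wheel in two strokes on the robot side. The fingers straddle a spoke loosely and sweep the arc with roll. First rotate to yaw about -43.5.

Emit:
{"name": "step_arm", "arguments": {
  "steps": [0.207,0,0,0,10.5,0.207,0,0,0,10.5,0.207,0,0,0,10.5,0.207,0,0,0,10.5,0.207,0,0,0,10.5,0.207,0,0,0,10.5,0.207,0,0,0,10.5,0.207,0,0,0,10.5,0.207,0,0,0,10.5,0.207,0,0,0,10.5,0.207,0,0,0,10.5,0.207,0,0,0,10]
}}

```text
time_s: 11.05
tool_pos: [0.6592, -0.1739, 0.4425]
tool_rot: [-179.9, 0.1, -33.7]
force: [0.3, 0.3, -0.1]
grip_width: 0.0181
grasp_force: 0.0
```

Emit:
{"name": "step_arm", "arguments": {
  "steps": [0.207,0,0,0,10,0.207,0,0,0,0,0.207,0,0,0,0]
}}

```text
time_s: 11.42
tool_pos: [0.6593, -0.175, 0.4427]
tool_rot: [-180.0, 0.0, -43.2]
force: [0.4, 0.2, 0.8]
grip_width: 0.0178
grasp_force: 0.0
```

Emit:
{"name": "step_arm", "arguments": {
  "steps": [0.207,-15,0,20,0,0.207,-15.5,0,30,0,0.207,0,0,30,0,0.207,0,0,22,0,0.207,0,0,0,0,0.207,0,0,0,0]
}}

```text
time_s: 12.18
tool_pos: [0.6374, -0.1553, 0.3419]
tool_rot: [-179.9, -0.1, -43.4]
force: [0.1, -0.3, -0.7]
grip_width: 0.0181
grasp_force: 0.0
```

```bash
python3 - <<'E'
from cell import env
from h import *
w=env.read_camera("wrist");pickle.dump(w,open("w5.pkl","wb"))
o=env.get_obs();print(o["time_s"],np.round(o["tool_pos"],4),np.round(o["tool_rot"],2),np.round(o["qpos"],1))
e=env.read_camera("side")
a=np.hstack([cv2.resize(w["image"][100:360,160:480],(400,325)),cv2.resize(e["image"][140:270,310:470],(400,325),interpolation=2)])
cv2.imwrite("pics/w5.png",a[:,:,::-1])
E
```

```text
12.225 [ 0.6376 -0.1553  0.3423] [-1.7992e+02 -1.1000e-01 -4.3460e+01] [  -5.7   21.7   22.    87.7   -8.4   72.1 -116. ]
```

View pics/w5.png

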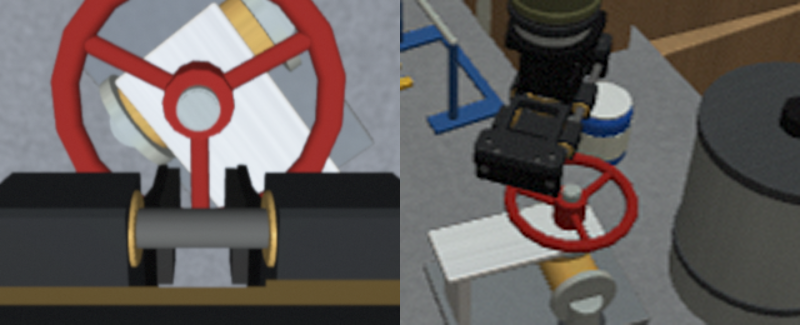

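The spoke at (200,170) runs centrally between the fingers. Descend, then sweep.

Emit:
{"name": "step_arm", "arguments": {
  "steps": [0.207,0,0,12,0,0.207,0,0,12,0,0.207,0,0,11,0,0.207,0,0,0,0]
}}

```text
time_s: 12.78
tool_pos: [0.6367, -0.155, 0.304]
tool_rot: [179.9, 0.1, -43.5]
force: [-0.8, 0.6, 0.0]
grip_width: 0.0178
grasp_force: 0.0
```

Emit:
{"name": "step_arm", "arguments": {
  "steps": [0.207,0.4,5.2,0,-9,0.207,0.4,5.2,-0.9,-9,0.207,0.4,5.2,-1,-9,0.207,0.4,5.2,-1,-9,0.207,0.4,5.2,-1,-9,0.207,0,0,0,0]
}}

```text
time_s: 13.52
tool_pos: [0.6286, -0.178, 0.3098]
tool_rot: [-179.9, -0.1, 1.5]
force: [2.5, 2.0, -1.3]
grip_width: 0.0182
grasp_force: 1.5
```

Emit:
{"name": "step_arm", "arguments": {
  "steps": [0.207,0.4,5.2,-1,-9,0.207,0.4,5.2,-1,-9,0.207,0.4,5.2,-1,-9,0.207,0.4,5.2,-1,-9,0.207,0.4,5.2,-1,-9,0.207,0,0,0,0,0.207,0,0,0,0]
}}

```text
time_s: 14.4
tool_pos: [0.6382, -0.2014, 0.3146]
tool_rot: [-179.9, -0.0, 46.3]
force: [-1.1, 5.1, -0.5]
grip_width: 0.0177
grasp_force: 1.6
```

Emit:
{"name": "step_arm", "arguments": {
  "steps": [0.207,0,-3.5,0,0,0.207,0,0,-25,0,0.207,0,0,-50,0,0.207,0,0,-50,0,0.207,0,0,0,0,0.207,0,0,0,0]
}}

```text
time_s: 15.15
tool_pos: [0.6352, -0.2009, 0.4396]
tool_rot: [179.9, 0.1, 46.4]
force: [-0.2, 0.2, -0.4]
grip_width: 0.018
grasp_force: 0.0
```

```bash
cat > wheel.py <<'E'
from cell import env
from h import *
import sys
z=float(sys.argv[1])
w=env.read_camera("wrist");o=env.get_obs();print(o["time_s"],np.round(o["tool_pos"],4),np.round(o["tool_rot"],2),np.round(o["qpos"],1))
h=cv2.cvtColor(w["image"],cv2.COLOR_RGB2HSV)
m=cv2.inRange(h,np.array((0,130,50)),np.array((6,255,255)))|cv2.inRange(h,np.array((174,130,50)),np.array((180,255,255)))
n,l,st,ce=cv2.connectedComponentsWithStats(m)
i=1+np.argmax(st[1:,4]);q=np.array([plane(w,u,v,z)[:2]*1000 for u,v in np.argwhere(l==i)[:,::-1]],np.float32)
c,r=cv2.minEnclosingCircle(q);print(st[i],c,r)
d=q-np.array(c);rr=np.hypot(*d.T);a=np.degrees(np.arctan2(d[:,1],d[:,0]))
k=(rr>28)&(rr<48);v=np.exp(3j*np.radians(a[k])).mean();print('spoke mod120',np.degrees(np.angle(v))/3,abs(v),np.nonzero(np.histogram(a[k],36,(-180,180))[0]>20)[0]*10-175)
E
python3 wheel.py .144
```

```text
15.2 [ 0.6351 -0.2005  0.4385] [-1.7995e+02  1.0000e-01  4.6400e+01] [  8.7  19.6   8.6  78.   -2.8  82.7 -26.4]
[ 244   66  161  162 8284] (661.3198852539062, -177.26988220214844) 65.54876708984375
spoke mod120 -19.940981447278602 0.9836672498369299 [-145 -135  -25  -15   95  105]
```

Turned about 83° so far (spokes at -20, 100 and 220). About 60° remain. Second stroke on the spoke at 100°.

Emit:
{"name": "step_arm", "arguments": {
  "steps": [0.207,0,0,0,-10.7,0.207,0,0,0,-10.7,0.207,0,0,0,-10.7,0.207,0,0,0,-10.7,0.207,0,0,0,-10.8,0.207,25.5,15,0,0,0.207,26,15,20,0,0.207,0,0,30,0,0.207,0,0,20,0,0.207,0,0,0,0,0.207,0,0,0,0]
}}

```text
time_s: 16.58
tool_pos: [0.6564, -0.1446, 0.3705]
tool_rot: [179.9, 0.0, 100.0]
force: [0.8, 0.2, 0.2]
grip_width: 0.0181
grasp_force: 0.0
```

Emit:
{"name": "step_arm", "arguments": {
  "steps": [0.207,0,-0.8,20,0,0.207,0,0,20,0,0.207,0,0,13,0,0.207,0,0,0,0,0.207,-0.4,-5.2,0,-9,0.207,-0.4,-5.2,-0.9,-9,0.207,-0.4,-5.2,-1,-9,0.207,-0.4,-5.2,-1,-9,0.207,-0.4,-5.2,-1,-9,0.207,0,0,0,0]
}}

```text
time_s: 17.82
tool_pos: [0.6347, -0.1569, 0.3212]
tool_rot: [179.9, 0.1, 145.0]
force: [2.5, 1.4, -1.9]
grip_width: 0.0184
grasp_force: 1.7
```

Emit:
{"name": "step_arm", "arguments": {
  "steps": [0.207,-0.4,-5.2,-1,-9,0.207,-0.3,-3.5,-0.7,-6,0.207,0,0,0,0]
}}

```text
time_s: 18.2
tool_pos: [0.6346, -0.1588, 0.322]
tool_rot: [179.3, 0.5, 160.2]
force: [17.2, 10.1, -11.4]
grip_width: 0.0183
grasp_force: 9.6
```

Emit:
{"name": "step_arm", "arguments": {
  "steps": [0.207,0,-1.7,-0.3,-3,0.207,0,-1.7,-0.3,-3,0.207,0,0,0,0]
}}

```text
time_s: 18.58
tool_pos: [0.6349, -0.1593, 0.3223]
tool_rot: [179.1, 0.7, 166.3]
force: [22.8, 13.4, -15.7]
grip_width: 0.0184
grasp_force: 12.6
```

Emit:
{"name": "step_arm", "arguments": {
  "steps": [0.207,0,-1.7,0,-3,0.207,0,0,0,0,0.207,0,0,0,0]
}}

```text
time_s: 18.95
tool_pos: [0.635, -0.1597, 0.3224]
tool_rot: [179.0, 0.8, 169.4]
force: [22.3, 16.0, -16.5]
grip_width: 0.0182
grasp_force: 16.6
```

Blocked firmly at about 145°: 23 N with no motion. That may be the hard stop, if the wheel did not start at zero. I'll back off and measure the wheel's angle and height.

Emit:
{"name": "step_arm", "arguments": {
  "steps": [0.207,0,1.7,0,6,0.207,0,3.4,0,9,0.207,0.3,3.5,0.5,6,0.207,0.2,2.5,0.5,3,0.207,0,0,0,0]
}}

```text
time_s: 19.58
tool_pos: [0.634, -0.1572, 0.3219]
tool_rot: [179.8, 0.1, 145.0]
force: [6.2, 4.3, -4.4]
grip_width: 0.018
grasp_force: 3.6
```

Emit:
{"name": "step_arm", "arguments": {
  "steps": [0.207,0,3,0,0,0.207,0,1,0,0,0.207,0,0,0,0]
}}

```text
time_s: 19.95
tool_pos: [0.6348, -0.1564, 0.322]
tool_rot: [180.0, 0.0, 145.0]
force: [1.8, 1.6, -1.7]
grip_width: 0.018
grasp_force: 1.5
```

Emit:
{"name": "step_arm", "arguments": {
  "steps": [0.207,0,2,0,0,0.207,0,0.5,0,0,0.207,0,0,-25,0,0.207,0,0,-50,0,0.207,0,0,-45,0,0.207,0,0,0,0,0.207,0,0,0,0]
}}

```text
time_s: 20.82
tool_pos: [0.6357, -0.155, 0.4415]
tool_rot: [-180.0, -0.0, 145.0]
force: [0.6, 0.3, -0.1]
grip_width: 0.0179
grasp_force: 0.0
```

```bash
for z in .145 .151; do python3 wheel.py $z; done; python3 - <<'E'
from cell import env
from h import *
# wheel height: nut/ring centre by scene+side
C={}
for n in("scene","side","wrist"):
    c=env.read_camera(n);C[n]=c;h=cv2.cvtColor(c["image"],cv2.COLOR_RGB2HSV)
    m=cv2.inRange(h,np.array((0,130,60)),np.array((6,255,255)))|cv2.inRange(h,np.array((174,130,60)),np.array((180,255,255)))
    nn,l,st,ce=cv2.connectedComponentsWithStats(m);p=proj(c,(.661,-.177,.148))
    i=min((i for i in range(1,nn) if st[i][4]>150),key=lambda i:np.hypot(*(ce[i]-p)))
    best=[]
    for z in np.arange(.13,.165,.004):
        q=np.array([plane(c,u,v,z)[:2]*1000 for u,v in np.argwhere(l==i)[:,::-1]],np.float32)
        (x,y),r=cv2.minEnclosingCircle(q);best.append((round(z,3),round(x,1),round(y,1),round(r,1)))
    print(n,st[i],best)
pickle.dump(C,open("c6.pkl","wb"))
cv2.imwrite("pics/w6.png",cv2.resize(C["side"]["image"][160:280,300:480],(720,480),interpolation=2)[:,:,::-1])
E
```

```text
20.875 [ 0.6356 -0.1549  0.4405] [-1.7992e+02 -1.1000e-01  1.4501e+02] [16.9 18.4 -7.2 79.2  2.3 82.7 64.8]
[ 244  161  152   93 4011] (663.62646484375, -178.1981201171875) 65.88794708251953
spoke mod120 17.68221777746861 0.9853426685258998 [135 145]
20.925 [ 0.6357 -0.1548  0.4402] [-1.7992e+02 -1.5000e-01  1.4502e+02] [16.9 18.4 -7.2 79.2  2.3 82.7 64.8]
[ 244  162  153   93 3992] (661.7252197265625, -176.48239135742188) 64.55754852294922
spoke mod120 18.016299152807786 0.9856314002864086 [135 145]
scene [223 186  45  32 408] [(np.float64(0.13), 640.7, -187.4, 65.1), (np.float64(0.134), 644.4, -185.5, 64.8), (np.float64(0.138), 648.0, -183.6, 64.5), (np.float64(0.142), 651.7, -181.7, 64.2), (np.float64(0.146), 655.4, -179.8, 63.9), (np.float64(0.15), 659.0, -177.8, 63.6), (np.float64(0.154), 662.7, -175.9, 63.3), (np.float64(0.158), 666.4, -174.0, 63.1), (np.float64(0.162), 670.0, -172.1, 62.8)]
side [352 197  54  40 838] [(np.float64(0.13), 673.1, -159.2, 67.9), (np.float64(0.134), 671.0, -162.5, 67.5), (np.float64(0.138), 668.9, -165.8, 67.1), (np.float64(0.142), 666.7, -169.1, 66.8), (np.float64(0.146), 664.6, -172.3, 66.4), (np.float64(0.15), 662.4, -175.6, 66.0), (np.float64(0.154), 660.3, -178.9, 65.7), (np.float64(0.158), 658.2, -182.1, 65.3), (np.float64(0.162), 656.0, -185.4, 64.9)]
wrist [ 244  162  152   94 3993] [(np.float64(0.13), 666.9, -180.3, 69.1), (np.float64(0.134), 665.6, -179.4, 68.2), (np.float64(0.138), 664.4, -178.5, 67.3), (np.float64(0.142), 663.1, -177.6, 66.3), (np.float64(0.146), 661.9, -176.7, 65.4), (np.float64(0.15), 660.7, -175.8, 64.4), (np.float64(0.154), 659.4, -174.8, 63.5), (np.float64(0.158), 658.2, -173.9, 62.5), (np.float64(0.162), 656.9, -173.0, 61.6)]
```

View pics/w6.png

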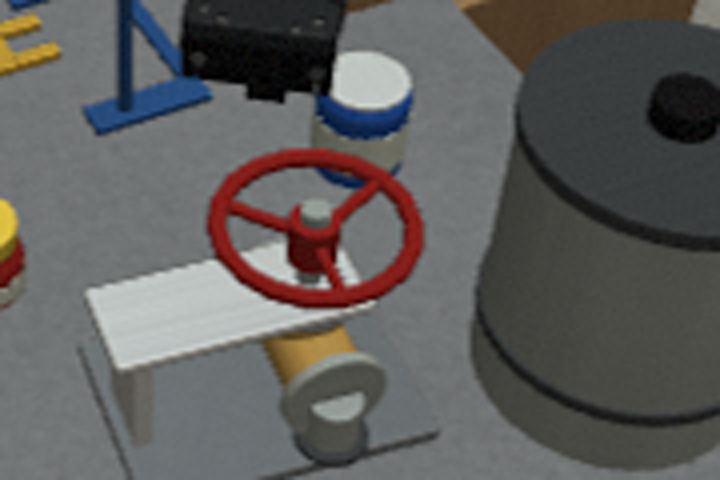

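Wheel at z 0.151 (two views agree at (661,-177)) and spokes at 18° mod 120. Both match fully open: the wheel had started about 21° open. The stem is visible beneath the hub. Now back to the lock, gripping across its width so the fingers clear the rim.

Emit:
{"name": "step_arm", "arguments": {
  "steps": [1,0,0,0,-9,1,0,0,0,-9,1,0,0,0,-9,1,0,0,0,-10,1,12.2,47,0,0,1,12.2,47,0,0,1,12.2,47,0,0,1,12.2,47,0,0,1,12.2,47,0,0,1,12.2,47,0,0,1,12.2,47,0,0,1,12.2,47,0,0]
}}

```text
time_s: 22.58
tool_pos: [0.5244, 0.219, 0.4414]
tool_rot: [-180.0, -0.0, -178.0]
force: [-0.3, -0.1, 0.3]
grip_width: 0.0873
grasp_force: 0.0
```

Emit:
{"name": "step_arm", "arguments": {
  "steps": [1,0,0,40,0,1,0,0,0,0,1,0,0,0,0]
}}

```text
time_s: 22.95
tool_pos: [0.5257, 0.217, 0.4025]
tool_rot: [-180.0, 0.0, -178.0]
force: [-0.4, 0.7, 0.8]
grip_width: 0.0873
grasp_force: 0.0
```

```bash
python3 - <<'E'
from cell import env
from h import *
w=env.read_camera("wrist");o=env.get_obs();print(o["time_s"],np.round(o["tool_pos"],4),np.round(o["tool_rot"],2),np.round(o["qpos"],1))
m,b=blobs(w["image"],(18,110,60),(30,255,255),300)
for s,c,k in b:
    q=np.array([plane(w,u,v,.008)[:2]*1000 for u,v in np.argwhere(k)[:,::-1]],np.float32)
    r=cv2.minAreaRect(q);print(s,np.round(r[0],1),np.round(r[1]),r[2])
s,e=env.read_camera("scene"),env.read_camera("side")
for c in(s,e):
    m,b=blobs(c["image"],(18,130,90),(30,255,255),60)
    for st,ce,k in b:
        p=plane(c,*ce,.01)
        if abs(p[0]-.56)<.08 and abs(p[1]-.22)<.06:
            q=np.array([plane(c,u,v,.008)[:2]*1000 for u,v in np.argwhere(k)[:,::-1]],np.float32);print(st,cv2.minAreaRect(q))
E
```

```text
23.0 [0.5259 0.217  0.4031] [ 1.7998e+02  9.0000e-02 -1.7806e+02] [ -1.9  10.1 -26.   94.4   4.6  76.4  63.3]
[  55  116   71   63 3546] [506.6 -38.7] [68. 77.] 1.9430725574493408
[ 298  148   51  119 5162] [569.2 219. ] [142.  56.] 1.7373532056808472
[ 114  253   35   61 1024] [672.  -14.4] [38. 87.] 78.47296142578125
[ 495  253   35   61 1018] [655.8 455.6] [87. 38.] 15.400958061218262
[ 293  324  347   20 5232] [729.  408.8] [ 28. 445.] 1.9521293640136719
[376 217  19  21 295] ((503.49212646484375, 217.62478637695312), (81.23950958251953, 53.419254302978516), 1.755817174911499)
[371 239  21  24 298] ((605.7086181640625, 220.58984375), (83.18572998046875, 53.494144439697266), 1.6818238496780396)
[263 163  52  27 583] ((554.513916015625, 237.11605834960938), (175.32525634765625, 108.20113372802734), 1.2699373960494995)
```

Emit:
{"name": "step_arm", "arguments": {
  "steps": [1,0,0,50,0,1,0,0,50,0,1,0,0,50,0,1,0,0,30,0,1,0,0,17,0,1,0,0,0,0,0.2,0,0,0,0,0.2,0,0,0,0,0.2,0,0,0,0,0.2,0,0,0,0,0.2,0,0,0,0,0.2,0,0,0,0],
  "grip_force": 35
}}

```text
time_s: 24.6
tool_pos: [0.5251, 0.2177, 0.2049]
tool_rot: [-180.0, 0.0, -178.0]
force: [-0.4, -0.1, 0.1]
grip_width: 0.0348
grasp_force: 0.0
```

Emit:
{"name": "step_arm", "arguments": {
  "steps": [0.2,0,0,0,0,0.2,0,0,0,0,0.2,0,0,0,0],
  "grip_force": 35
}}

```text
time_s: 24.98
tool_pos: [0.5251, 0.2179, 0.2049]
tool_rot: [180.0, 0.0, -177.9]
force: [-0.2, 1.9, -0.9]
grip_width: 0.0314
grasp_force: 35.0
```

Emit:
{"name": "step_arm", "arguments": {
  "steps": [0.2,0,0,-4,0,0.2,12,0,-6,0,0.2,13,0,-20,0,0.2,0,0,-40,0,0.2,0,0,-50,0,0.2,0,0,-40,0,0.2,0,0,0,0]
}}

```text
time_s: 25.85
tool_pos: [0.5002, 0.2176, 0.3684]
tool_rot: [179.9, 0.4, -177.9]
force: [1.2, -0.1, -4.4]
grip_width: 0.0313
grasp_force: 35.0
```

Emit:
{"name": "step_arm", "arguments": {
  "steps": [0.2,5,-25,0,0,0.2,5,-40,0,0,0.2,5,-45,0,0,0.2,5,-45,0,0,0.2,5,-45,0,0,0.2,5,-45,0,0,0.2,5,-45,0,0,0.2,5,-45,0,0,0.2,4,-40,0,3,0.2,0,0,0,4,0.2,0,0,0,0,0.2,0,0,0,0]
}}

```text
time_s: 27.35
tool_pos: [0.4692, -0.1585, 0.3637]
tool_rot: [180.0, -0.1, 175.2]
force: [0.3, 0.1, -4.1]
grip_width: 0.0316
grasp_force: 35.0
```

```bash
python3 - <<'E'
from cell import env
from h import *
o=env.get_obs();print(o["time_s"],np.round(o["tool_pos"],4),np.round(o["tool_rot"],2),np.round(o["force"],2),o["grip_width"])
C={n:env.read_camera(n) for n in("scene","side","wrist")};pickle.dump(C,open("c7.pkl","wb"))
e=C["side"]
for n in("side","wrist"):
    c=C[n];m,b=blobs(c["image"],(18,120,70),(30,255,255),150)
    for st,ce,k in b:
        q=np.array([plane(c,u,v,o["tool_pos"][2]-.2049+.008)[:2]*1000 for u,v in np.argwhere(k)[:,::-1]],np.float32)
        print(n,st,cv2.minAreaRect(q))
a=np.hstack([cv2.resize(e["image"][130:300,230:420],(400,358),interpolation=2),cv2.resize(C["wrist"]["image"][0:300,160:480],(380,358))])
cv2.imwrite("pics/w7.png",a[:,:,::-1])
E
```

```text
27.35 [ 0.4692 -0.1585  0.3637] [ 1.7997e+02 -1.1000e-01  1.7519e+02] [ 0.32  0.09 -4.08] 0.0315783750589173
side [135  86  43  18 420] ((242.71206665039062, 612.70751953125), (141.99061584472656, 84.3115234375), 0.9029420614242554)
side [278 211  75  37 733] ((504.259033203125, -167.0552978515625), (100.15770721435547, 168.00657653808594), 70.34649658203125)
side [366 242  23  14 156] ((606.9278564453125, -273.3397216796875), (29.602481842041016, 43.453590393066406), 84.17861938476562)
wrist [ 458  177   74   66 3725] ((459.6477355957031, -63.44322967529297), (40.71620559692383, 35.90321350097656), 76.90091705322266)
wrist [ 271  197  102   70 6113] ((465.0978698730469, -159.08399963378906), (55.64652633666992, 41.108642578125), 85.15742492675781)
wrist [234 253  16  61 480] ((492.921142578125, -208.58892822265625), (8.46563720703125, 39.335105895996094), 80.5300521850586)
wrist [395 253  15  61 495] ((500.8507080078125, -115.02484893798828), (8.285581588745117, 39.29689407348633), 89.03782653808594)
wrist [ 163  298  383   46 8268] ((523.4844360351562, -144.06204223632812), (235.1228485107422, 31.217775344848633), 85.15629577636719)
```

View pics/w7.png

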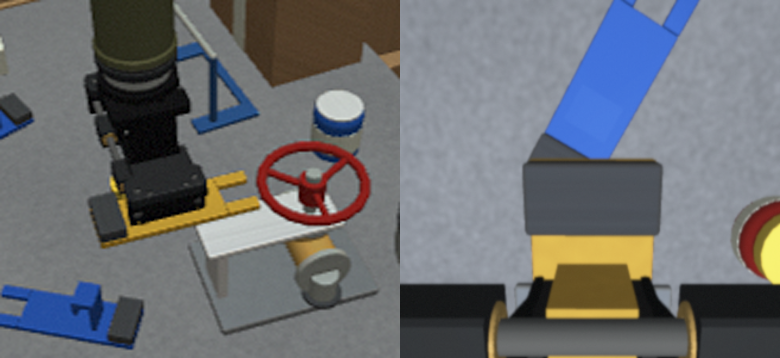

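The lock is carried level with its fork just short of the rim. The fork heads for the stem over the ledge. Lower and slide in.

Emit:
{"name": "step_arm", "arguments": {
  "steps": [0.2,0,-1.8,15,0,0.2,0,0,20,0,0.2,0,0,14,0,0.2,0,0,0,0,0.2,0,0,0,0]
}}

```text
time_s: 28.12
tool_pos: [0.4697, -0.1613, 0.3163]
tool_rot: [-180.0, 0.0, 175.1]
force: [-0.2, 0.5, -3.9]
grip_width: 0.0312
grasp_force: 35.0
```

Emit:
{"name": "step_arm", "arguments": {
  "steps": [0.2,0,0,2,0,0.2,-12,0,0,0,0.2,-16,0,0,0,0.2,-16,0,0,0,0.2,-12,0,0,0,0.2,0,0,0,0,0.2,0,0,0,0]
}}

```text
time_s: 29.0
tool_pos: [0.5249, -0.1661, 0.3136]
tool_rot: [180.0, -0.1, 175.0]
force: [1.0, -0.2, -4.1]
grip_width: 0.0313
grasp_force: 35.0
```

Emit:
{"name": "step_arm", "arguments": {
  "steps": [0.2,-10,0,0,0,0.2,-10,0,0,0,0.2,-10,0,0,0,0.2,0,0,0,0,0.2,0,0,0,0]
}}

```text
time_s: 29.62
tool_pos: [0.555, -0.1687, 0.3136]
tool_rot: [180.0, -0.0, 175.0]
force: [-0.2, 0.3, -4.4]
grip_width: 0.0312
grasp_force: 35.0
```

Emit:
{"name": "step_arm", "arguments": {
  "steps": [0.2,-7,0,0,0,0.2,-6,0.4,0,0,0.2,0,0,0,0]
}}

```text
time_s: 30.0
tool_pos: [0.5686, -0.1693, 0.3139]
tool_rot: [180.0, 0.0, 175.1]
force: [-0.1, -0.2, -4.0]
grip_width: 0.0313
grasp_force: 35.0
```

Emit:
{"name": "step_arm", "arguments": {
  "steps": [0.2,-2,0,0,0,0.2,0,0,0,0]
}}

```text
time_s: 30.25
tool_pos: [0.5701, -0.1696, 0.3138]
tool_rot: [-180.0, 0.0, 175.0]
force: [-0.5, -0.1, -4.9]
grip_width: 0.0313
grasp_force: 35.0
```

Emit:
{"name": "step_arm", "arguments": {
  "steps": [0.2,-1,0,0,0,0.2,0,0,0,0]
}}

```text
time_s: 30.5
tool_pos: [0.571, -0.1697, 0.3139]
tool_rot: [-180.0, -0.0, 175.0]
force: [-0.8, 0.1, -4.2]
grip_width: 0.0313
grasp_force: 35.0
```

Emit:
{"name": "step_arm", "arguments": {
  "steps": [0.2,-1,0,0,0,0.2,0,0,0,0]
}}

```text
time_s: 30.75
tool_pos: [0.5715, -0.1698, 0.3137]
tool_rot: [-180.0, -0.1, 175.0]
force: [-3.4, 0.5, -2.9]
grip_width: 0.0311
grasp_force: 35.0
```

Emit:
{"name": "step_arm", "arguments": {
  "steps": [0.2,-1,0,0,0,0.2,0,0,0,0]
}}

```text
time_s: 31.0
tool_pos: [0.5719, -0.1699, 0.3135]
tool_rot: [180.0, -0.2, 175.0]
force: [-7.8, -0.2, -0.8]
grip_width: 0.031
grasp_force: 35.0
```

Contact with the stem (x-force -8 N) at the predicted 0.5715, so it is home. Ease off and lower to the ledge.

Emit:
{"name": "step_arm", "arguments": {
  "steps": [0.2,1,0,1.5,0,0.2,0,0,1.5,0,0.2,0,0,0,0]
}}

```text
time_s: 31.38
tool_pos: [0.5716, -0.1699, 0.3106]
tool_rot: [-180.0, -0.1, 175.0]
force: [-4.4, -0.2, -1.7]
grip_width: 0.0313
grasp_force: 35.0
```

Emit:
{"name": "step_arm", "arguments": {
  "steps": [0.2,0,0,1,0,0.2,0,0,0,0]
}}

```text
time_s: 31.62
tool_pos: [0.5715, -0.1699, 0.3099]
tool_rot: [-180.0, -0.1, 175.0]
force: [-6.5, -0.3, -0.7]
grip_width: 0.0314
grasp_force: 35.0
```

Emit:
{"name": "step_arm", "arguments": {
  "steps": [0.2,0,0,1,0,0.2,0,0,0,0]
}}

```text
time_s: 31.88
tool_pos: [0.5715, -0.1699, 0.3098]
tool_rot: [-180.0, -0.1, 175.0]
force: [-7.8, 1.5, 5.0]
grip_width: 0.0311
grasp_force: 35.0
```

Emit:
{"name": "step_arm", "arguments": {
  "steps": [0.2,0,0,1,0,0.2,0,0,0,0]
}}

```text
time_s: 32.12
tool_pos: [0.5715, -0.1699, 0.3098]
tool_rot: [-180.0, -0.1, 175.0]
force: [-10.5, 1.4, 7.8]
grip_width: 0.0312
grasp_force: 35.0
```

Seated on the ledge (underside 0.105). Release, rise and look.

Emit:
{"name": "step_arm", "arguments": {
  "steps": [0.8,0,0,-1.5,0,0.8,0,0,0,0,0.8,0,0,0,0,0.8,0,0,0,0,0.8,0,0,-8,0,0.8,0,0,-30,0,0.8,0,0,-40,0,0.8,20,0,-40,0,0.8,50,0,-10,0,0.8,0,0,0,0,0.8,0,0,0,0]
}}

```text
time_s: 33.5
tool_pos: [0.5025, -0.1637, 0.4379]
tool_rot: [-180.0, 0.1, 175.0]
force: [0.4, -0.2, 0.1]
grip_width: 0.0693
grasp_force: 0.0
```

```bash
python3 - <<'E'
from cell import env
from h import *
o=env.get_obs();print(o["time_s"],np.round(o["tool_pos"],4),np.round(o["force"],2))
C={n:env.read_camera(n) for n in("scene","side")};pickle.dump(C,open("c8.pkl","wb"))
old=pickle.load(open("c0.pkl","rb"))
e,s=C["side"],C["scene"]
# expected plate side outline / wheel spoke angle
for n in C:
    c=C[n];m,b=blobs(c["image"],(18,120,70),(30,255,255),40)
    for st,ce,k in b:
        p=plane(c,*ce,.113)
        if abs(p[0]-.6)<.12 and abs(p[1]+.17)<.08:
            q=np.array([plane(c,u,v,.113)[:2]*1000 for u,v in np.argwhere(k)[:,::-1]],np.float32);print(n,st,cv2.minAreaRect(q))
# wheel height again
    h=cv2.cvtColor(c["image"],cv2.COLOR_RGB2HSV)
    m=cv2.inRange(h,np.array((0,130,60)),np.array((6,255,255)))|cv2.inRange(h,np.array((174,130,60)),np.array((180,255,255)))
    nn,l,st,ce=cv2.connectedComponentsWithStats(m);p=proj(c,(.661,-.177,.151))
    i=min((i for i in range(1,nn) if st[i][4]>150),key=lambda i:np.hypot(*(ce[i]-p)))
    q=np.array([plane(c,u,v,.151)[:2]*1000 for u,v in np.argwhere(l==i)[:,::-1]],np.float32);cc,r=cv2.minEnclosingCircle(q)
    d=q-np.array(cc);rr=np.hypot(*d.T);a=np.arctan2(d[:,1],d[:,0]);k=(rr>30)&(rr<48);v=np.exp(3j*a[k]).mean()
    print(n,cc,r,'spoke',np.degrees(np.angle(v))/3,abs(v))
# bystanders unmoved: per-bystander image difference
    for t,x in dict(jar=(.496,-.011,.03),tub=(.65,-.435,.045),oil=(.66,.40,.1),sauce=(.49,-.418,.1),packet=(.379,.40,.025)).items():
        u,v=proj(c,x).astype(int);f=lambda I:I[max(v-15,0):v+15,max(u-12,0):u+12].astype(int)
        print(n,t,np.abs(f(c["image"])-f(old[n]["image"])).mean().round(1),end=' ')
    print()
a=np.hstack([cv2.resize(e["image"][130:300,250:420],(400,400),interpolation=2),cv2.resize(s["image"][150:260,195:305],(400,400),interpolation=2)])
cv2.imwrite("pics/w8.png",a[:,:,::-1])
E
```

```text
33.5 [ 0.5025 -0.1637  0.4379] [ 0.36 -0.21  0.07]
scene [253 176  23  18 189] ((537.28857421875, -174.9167022705078), (75.40714263916016, 53.520751953125), 73.79007720947266)
scene [248 190  12   9  69] ((590.540771484375, -185.59170532226562), (31.292844772338867, 32.22618103027344), 72.41819763183594)
scene [250 198  14  15 112] ((629.6450805664062, -161.65016174316406), (27.81343650817871, 66.69475555419922), 83.65293884277344)
scene (659.3258056640625, -177.7854461669922) 64.10459899902344 spoke 24.01910690486281 0.9267952985487031
scene jar 18.4 scene tub 0.8 scene oil 1.1 scene sauce 1.2 scene packet 1.0 
side [322 217  57  36 774] ((582.21728515625, -158.989501953125), (90.4822769165039, 139.23135375976562), 85.20711517333984)
side [360 221  16  10  83] ((640.7167358398438, -166.8015899658203), (32.09206008911133, 28.452789306640625), 80.43558502197266)
side [366 242  23  14 156] ((632.1065673828125, -235.87045288085938), (31.90418815612793, 46.832332611083984), 84.17866516113281)
side (661.6635131835938, -175.96493530273438) 65.75252532958984 spoke 13.120686969545309 0.8242235819947759
side jar 2.9 side tub 3.9 side oil 32.8 side sauce 3.0 side packet 3.7
```

View pics/w8.png

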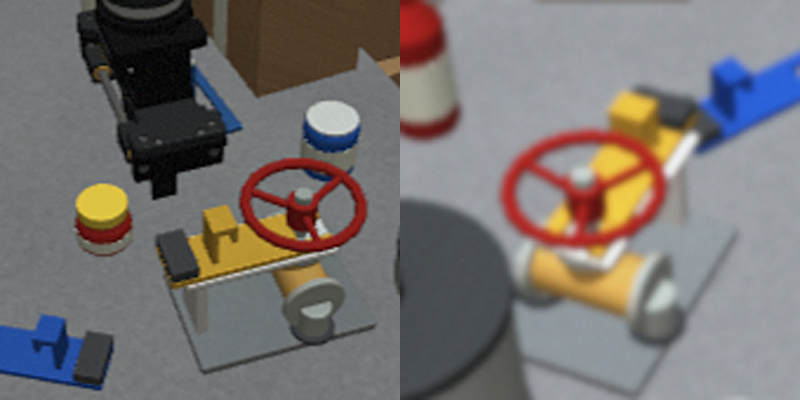

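The picture shows the lock flat on the ledge, its fork around the stem under the raised wheel and its head at (215,230). All the bystanders are unmoved; the jar and oil differences are occlusion by the gripper in one view only. Handing in.

```bash
python3 -c "
from cell import env
print(env.sign_off())"
```

```text
the job is handed in; nothing more can be done
None
```

I handed the job in at about 34 s: the yellow lock came off the rail first, the valve is open to its stop, and the lock sits flat on the ledge with its fork fully home around the stem and the goods unmoved. No verdict was returned.

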